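# Push the ribbed power pack up the ramp into its charging bay

### The job

In the control van, push the power pack with the ribbed top up the ramp in front of it, into that bay of the charging tray, until it lies flat on the deck, square in the bay and home against the back stop. Slide it: do not lift it clear or tip it over. Leave the speaker box with the round grille where it stands in front of the other bay.

Things in the scene. Friction and masses are not known exactly. Their poses are not given: they have to be found in the camera images.
- tray: Fixed two-bay aluminium tray, 272 mm wide (x). Origin: desk level, between the bays; +y = up the ramp, z up. Bay centre lines x = -70, +70, each 124 clear. Full-width ramp y -130 to -40 rises 10 mm; level deck 10 mm up, y -40 to the back stop face at y +85 (stop 40 tall). Side walls and 16 mm divider, 34 tall, along the deck; outer walls flare out to y -67.
- pack_center (a point): Centre (half-way up) of the power pack: loose dark metal box, x 100, y 104, z 40 mm, 0.4 to 0.85 kg, seven ribs along y on its top. Starts flat on the desk before one bay (either), within 5 mm of its centre line, about 4 degrees of square, 10 to 40 mm short of the ramp, +y to the tray. Too wide to grasp: push its rear (-y) face. Home: centre at tray y +33, 30 mm above the desk.
- speaker_center (a point): Centre (half-way up) of the speaker box: loose dark metal box of the same size (100 x 104 x 40 mm) with a round grille 84 mm across on its top. Stands likewise before the other bay, and stays there.

How it is judged:
At the end, for the whole second after the job is handed in: The power pack rests flat on the deck of the bay it started in front of (tilt under 3 degrees), less than 15 mm from the back stop, within 20 mm of the bay's centre line and 12 degrees of square, at rest; the speaker box is within 20 mm of where it started (y of pack_center in the frame of tray between 0.018 and 0.045 m and ((x of pack_center in the frame of tray between -0.09 and -0.05 m and x of speaker_center in the frame of tray above 0 m) or (x of pack_center in the frame of tray between 0.05 and 0.09 m and x of speaker_center in the frame of tray below 0 m)) and z of pack_center in the frame of tray between 0.025 and 0.035 m and angle between pack_center's own z axis and vertical below 0.06 rad and angle between the y axis of pack_center and the y axis of tray, either way round below 0.21 rad and linear speed of pack below 0.01 m/s and distance of speaker_center from where it was at the start of the episode below 0.02 m); the robot touches nothing.
It fails at once if the power pack is lifted clear (more than about 28 mm above the deck) (height (world z) of pack_center above 0.058 m).
It fails at once if the power pack is tipped by more than 23 degrees (angle between pack_center's own z axis and vertical above 0.4 rad).
It fails at once if the speaker box is moved by more than 20 mm (distance of speaker_center from where it was at the start of the episode above 0.02 m).
It also fails if it takes over 35 s, if anything falls off the work surface, if the arm or the gripper's body presses on something with over 40 N, if the wrist force passes 120 N, or if a joint passes its speed limit or range.

### The arm

A 6-joint arm with a two-finger parallel gripper is mounted at the origin on the work surface. World frame = base frame: x ahead of the robot, y to its left, z up, the work surface at z = 0. Lengths are in m, angles in rad, forces in N, time in s.
With the tool pointing down it reaches from about 0.375 to 0.975 m from the base axis. Payload 3.8 kg.
Tool frame: the origin (TCP) lies at the very end of the fingers, on their centre line; the grasp point (between the pads) lies 19 mm behind it; z points along the fingers, y is the direction in which the jaws open and shut (so a half turn about z gives the same grasp; the last joint's range is limited). The gripper opens to 88 mm and grips with 3 to 60 N. Pads are 18 mm wide; open, the fingers measure 123 mm over their backs; the gripper's body (75 mm by 187 mm) begins 45 mm behind the grasp point.
Start: joints at [-0.037, 0.264, 1.604, -0, 1.274, -0.037], TCP at [0.675, -0, 0.239] pointing down, gripper open.
Joint ranges: [-2.63, 2.63], [-0.94, 2.18], [0.31, 2.57], [-1.31, 4.45], [0, 2.66], [-2.55, 2.55]. Speed limits (rad/s): [2.57, 2.57, 3.14, 3.14, 3.14, 3.14].

### API

Orientations are given as a 3x3 rotation matrix whose columns are the frame's x, y, z axes.
In Python, from rig import telemetry, imaging, ctrl gives the robot as it stands. The module is installed in compiled form; this text tells all that it offers.
- The arm moves only by the tool apply_moves, never from a script. Its argument "steps" is a list of rows, each an object of numbers: "tx", "ty", "tz": the shift along the tool's x, y, z in m; "twist": the turn about the tool's z in rad. A call has 1 to 10 rows; each row shifts and turns the pose as measured when the row begins, along the tool's axes as they then stand; what a row does not reach is not made up. A row lasts 1/12 s, in which the tool goes at most 41.7 mm and 7.16 degrees, less where a joint would pass 70% of its speed; a pose out of reach is approached as far as the arm can. A call is refused whole if a number of a shift passes 0.0417 or a number of a turn 0.125, either way. A call with a gripper value outside its range is refused whole. "claw" is the closure, from 0 (fully open) to 1 (shut), set as the call begins (left out, the last holds). The fingers move at their own pace and stop on an object; the grip force is fixed at half the most. Time passes only in rows, so rows that do not move let the fingers close. It gives the time, the measured TCP pose, the force and the opening at its end, in the units of the state.
- telemetry.read_state(): the state, without advancing time (a new reading comes with each control period).
- imaging.read_camera(name): name is "scene" or "side" or "wrist"; returns (picture, depth): 420x560x3 uint8, blue, green, red; 420x560 float32, m along the optical axis (not along the pixel's ray), 0 where there is no reading.
- imaging.get_calibration(name): a dict with "vertical_fov" (degrees; the focal length in pixels is half the picture's height over the tangent of half this angle, whatever the lens; pixels are square), "cx", "cy" (the principal point, pixels), "k1" (the pictures are not rectified: a ray, as slopes to the right and down, at radius r is drawn at 1 + k1 r^2 times it, then the intrinsics apply), "eye" and "rotation" of the camera in the world. Camera axes: x right, y down, z forward; pixel columns grow to the right and rows downward; lengths in m; the calibration is good to about 2 mm. A picture is of the moment at which its call begins: read the wrist's pose just before it. get_calibration takes no time and is no camera call; for the wrist camera it gives the pose at the moment of the call.
- ctrl.job_done(): hands the job in, once; it reports no verdict.
The state is a dict: "time": time; "joint_positions": joint angles; "joint_velocities": joint speeds; "joint_torque": joint torques, N m; "tool_pos": TCP position; "orientation": TCP orientation; "force": force on the tool from outside, world axes, zero at the start; "torque": the same for the moment, N m; "opening": opening from 0.0 (shut) to 1.0 (fully open).
Only numpy, scipy, OpenCV 4.12 (cv2) and the standard library are available. Lean on these libraries where they do the work, as an engineer would, in place of code of your own. Each camera call takes 0.05 s, during which the arm holds its last target.

## Working session

There is one attempt and no reset: what is moved stays moved. The work goes in short steps, Python scripts to look and compute and a tool call to move; the robot and the scene stay as the last step left them, time stands still between calls to the robot, and variables do not carry over. Pictures are saved under pics/ and viewed, and the job is handed in when it is done.

Besides the shell and the picture viewer there is one more tool, called after "Call:" as name([rows], argument=value, ...), one row to a line, values as JSON. apply_moves: Moves the arm, as the interface text tells. Its arguments: {"type":"object","properties":{"steps":{"type":"array","items":{"type":"object","properties":{"tx":{"type":"number"},"ty":{"type":"number"},"tz":{"type":"number"},"twist":{"type":"number"}}}},"claw":{"type":"number"}},"required":["steps"]}

```bash
mkdir -p pics
cat > h.py <<'E'
import numpy as np, cv2
from rig import telemetry, imaging, ctrl
E
python3 - <<'E'
from h import *
s=telemetry.read_state(); print(s)
for n in ("scene","side","wrist"):
    c=imaging.get_calibration(n); print(n,c)
    p,d=imaging.read_camera(n); cv2.imwrite(f"pics/{n}0.png",p); np.savez(f"{n}0.npz",p=p,d=d,**c)
E
```

```text
{'time': 0.0, 'joint_positions': array([-3.69138094e-02,  2.64744661e-01,  1.60531434e+00, -1.06300761e-05,
        1.27371859e+00, -3.69191278e-02]), 'joint_velocities': array([-0.00086433,  0.00039355,  0.00013532,  0.00171773, -0.0020901 ,
        0.00022257]), 'joint_torque': array([-9.59501231e-04, -5.02113855e+01, -3.56871557e+01,  7.25938403e-02,
        2.92220683e-02, -1.93505334e-04]), 'tool_pos': array([6.74309666e-01, 1.08628020e-05, 2.37425956e-01]), 'orientation': array([[-8.36430434e-06,  9.99997615e-01, -2.18381408e-03],
       [ 9.99999997e-01,  8.51823585e-06,  7.04781665e-05],
       [ 7.04966006e-05, -2.18381349e-03, -9.99997613e-01]]), 'force': array([-0.08563196, -0.67492215,  0.33881395]), 'torque': array([ 0.01218891, -0.00957567,  0.01525279]), 'opening': 1.0035233271792339}
scene {'vertical_fov': 57.40534448000179, 'cx': 277.8622069054326, 'cy': 211.12262035933406, 'k1': -0.009626218896008966, 'eye': array([0.77677212, 0.42382385, 0.50948091]), 'rotation': array([[-0.8527402 ,  0.38167311, -0.35659472],
       [ 0.52201095,  0.59866004, -0.60754484],
       [-0.01840452, -0.70422425, -0.70973902]])}
side {'vertical_fov': 46.56384419043346, 'cx': 278.47770358563844, 'cy': 214.82842302125079, 'k1': 0.007031256496618894, 'eye': array([0.16077812, 0.46108897, 0.54819187]), 'rotation': array([[-0.80876104, -0.36372786,  0.46217706],
       [-0.58779481,  0.52669682, -0.61407469],
       [-0.02007112, -0.76830496, -0.63976921]])}
wrist {'vertical_fov': 69.93346272066384, 'cx': 280.71406916822065, 'cy': 206.15909046019559, 'k1': -0.0174365806594238, 'eye': array([0.67418021, 0.07483286, 0.38283345]), 'rotation': array([[ 9.99997582e-01, -3.32950810e-04, -2.17375760e-03],
       [-9.39613178e-04, -9.58391128e-01, -2.85456761e-01],
       [-1.98826694e-03,  2.85458113e-01, -9.58389124e-01]])}
```

View pics/scene0.png

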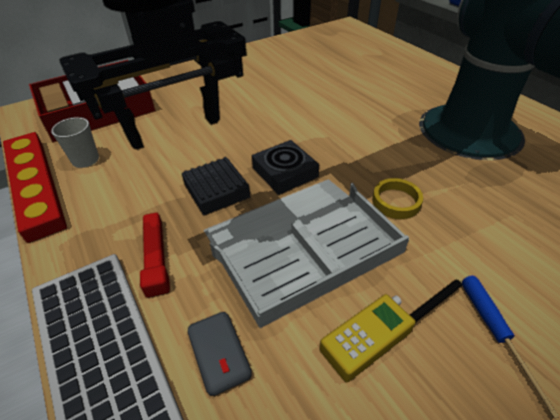

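View pics/side0.png

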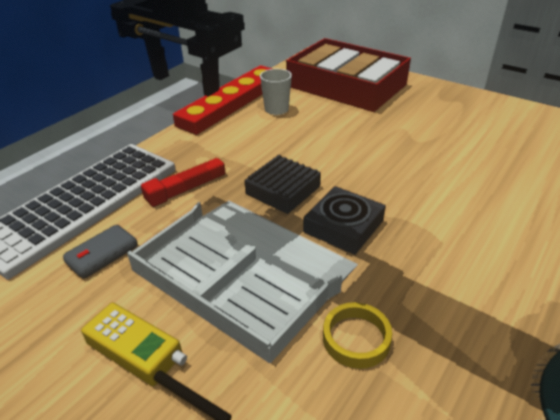

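View pics/wrist0.png

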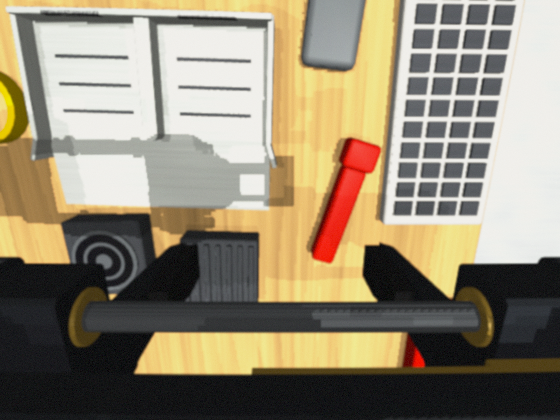

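```bash
cat >> h.py <<'E'
def cloud(p,d,c):
    H,W=d.shape; f=H/2/np.tan(np.radians(float(c['vertical_fov']))/2)
    K=np.array([[f,0,float(c['cx'])],[0,f,float(c['cy'])],[0,0,1]])
    u,v=np.meshgrid(np.arange(W),np.arange(H))
    xy=cv2.undistortPoints(np.stack([u,v],-1).reshape(-1,1,2).astype(np.float64),K,np.array([float(c['k1']),0,0,0,0])).reshape(H,W,2)
    P=np.dstack([xy*d[...,None],d])
    return P@np.array(c['rotation']).T+np.array(c['eye'])
def load(n): 
    z=np.load(n); return z['p'],z['d'],z
def dark(p): 
    return (p.max(2)<75)&((p.max(2).astype(int)-p.min(2))<30)
E
python3 - <<'E'
from h import *
for n in ("scene0.npz","side0.npz","wrist0.npz"):
    p,d,c=load(n); X=cloud(p,d,c)
    print(n,(d==0).mean())
    m=dark(p)&(d>0)&(X[...,2]>.032)&(X[...,2]<.05)
    k,l,st,ce=cv2.connectedComponentsWithStats(cv2.morphologyEx(m.astype(np.uint8),cv2.MORPH_CLOSE,np.ones((3,3))))
    for i in range(1,k):
        if st[i,4]>400:
            q=X[(l==i)&m]; q2=q[q[:,2]>np.median(q[:,2])-.004]
            print('dark',ce[i].round(),st[i,4],'med',np.median(q,0).round(4),cv2.minAreaRect((q2[:,:2]*1000).astype(np.float32)))
    g=(d>0)&(p.min(2)>60)&((p.max(2).astype(int)-p.min(2))<30)
    for lo,hi in((.006,.014),(.028,.037),(.037,.044),(.044,.055)):
        mm=g&(X[...,2]>lo)&(X[...,2]<hi)
        k,l,st,ce=cv2.connectedComponentsWithStats(mm.astype(np.uint8))
        for i in range(1,k):
            if st[i,4]>150:
                q=X[l==i]
                print('grey',lo,ce[i].round(),st[i,4],np.median(q,0).round(4),cv2.minAreaRect((q[:,:2]*1000).astype(np.float32)))
E
```

```text
scene0.npz 0.003775510204081633
dark [472. 127.] 550 med [0.0597 0.0363 0.041 ] ((38.305335998535156, 19.220787048339844), (65.68324279785156, 140.8245391845703), 27.280231475830078)
dark [284. 161.] 1626 med [ 0.4571 -0.0901  0.039 ] ((451.8411865234375, -98.54936981201172), (99.20672607421875, 103.17793273925781), 0.5218735933303833)
dark [214. 180.] 1816 med [ 0.5986 -0.1166  0.0352] ((595.937744140625, -122.98719024658203), (104.92545318603516, 99.48280334472656), 88.53997039794922)
grey 0.006 [34.  6.] 160 [ 0.7531 -1.5578  0.01  ] ((739.1671142578125, -1559.5072021484375), (280.5428771972656, 26.01051902770996), 0.12566544115543365)
grey 0.006 [302. 248.] 8982 [0.5471 0.0928 0.01  ] ((523.97314453125, 81.65534973144531), (155.81179809570312, 265.92596435546875), 88.0601577758789)
grey 0.028 [378. 212.] 238 [0.3941 0.1131 0.0341] ((392.2850341796875, 101.24516296386719), (149.74496459960938, 10.84782886505127), 85.93208312988281)
grey 0.028 [315. 246.] 621 [0.5294 0.1164 0.0342] ((528.4552001953125, 110.91751098632812), (123.02921295166016, 16.956600189208984), 88.28440856933594
[... 4551 characters left out ...]
5, -118.62736511230469), (78.66874694824219, 6.297858715057373), 87.99514770507812)
grey 0.037 [229. 273.] 269 [ 0.6065 -0.1176  0.0393] ((606.301513671875, -118.52135467529297), (78.38602447509766, 6.336030006408691), 88.47962951660156)
grey 0.037 [239. 273.] 250 [ 0.6204 -0.1165  0.0394] ((620.3934326171875, -118.90699768066406), (77.66714477539062, 6.124676704406738), 89.01580810546875)
grey 0.037 [250. 273.] 260 [ 0.6342 -0.1166  0.0392] ((633.9985961914062, -119.06072998046875), (77.4883041381836, 6.211435317993164), 87.63787841796875)
grey 0.037 [104. 260.] 171 [ 0.4496 -0.0985  0.04  ] ((449.3533935546875, -99.40546417236328), (18.899860382080078, 20.98914337158203), 42.6636848449707)
```

Run:
```python
from h import *
for n in ("scene0.npz","side0.npz"):
    p,d,c=load(n); X=cloud(p,d,c)
    m=(d>0)&(X[...,2]>.012)&(X[...,2]<.12)&(abs(X[...,0]-.6)<.2)&(X[...,1]<-.185)&(X[...,1]>-.5)
    q=X[m]; print(n,len(q))
    k,l,st,ce=cv2.connectedComponentsWithStats(m.astype(np.uint8))
    for i in range(1,k):
        if st[i,4]>30: q=X[l==i]; print(ce[i].round(),st[i,4],q.min(0).round(3),q.max(0).round(3))
```

```text
scene0.npz 1880
[140. 102.] 445 [ 0.596 -0.494  0.012] [ 0.666 -0.483  0.058]
[ 84. 128.] 1434 [ 0.692 -0.495  0.012] [ 0.8   -0.339  0.086]
side0.npz 2734
[339.  85.] 1904 [ 0.592 -0.5    0.012] [ 0.8   -0.485  0.074]
[278.  92.] 830 [ 0.754 -0.415  0.012] [ 0.8   -0.341  0.087]
```

Call:
apply_moves([
  {"tx":-0.04,"ty":-0.02,"twist":0.032},
  {"tx":-0.04,"ty":-0.02},
  {"tx":-0.04,"ty":-0.02},
  {"tx":-0.04,"ty":-0.015},
  {"tx":-0.035},
  {},
], claw=0.4)

```text
invalid input at $.steps[0]: expected keys tx, ty, tz, twist
```

Area behind the pack is clear. All keys are required; resending.

Call:
apply_moves([
  {"tx":-0.04,"ty":-0.02,"tz":0,"twist":0.032},
  {"tx":-0.04,"ty":-0.02,"tz":0,"twist":0},
  {"tx":-0.04,"ty":-0.02,"tz":0,"twist":0},
  {"tx":-0.04,"ty":-0.015,"tz":0,"twist":0},
  {"tx":-0.035,"ty":0,"tz":0,"twist":0},
  {"tx":0,"ty":0,"tz":0,"twist":0},
], claw=0.4)

```text
time: 0.65
tool_pos: [0.5945, -0.1893, 0.2341]
orientation: [[0.025, 1.0, -0.005], [1.0, -0.025, 0.001], [0.001, -0.005, -1.0]]
force: [0.6, 0.2, -0.6]
opening: 0.602
```

Call:
apply_moves([
  {"tx":-0.022,"ty":-0.002,"tz":0,"twist":0.006},
  {"tx":0,"ty":0,"tz":0,"twist":0},
  {"tx":0,"ty":0,"tz":0,"twist":0},
])

```text
time: 0.9
tool_pos: [0.5903, -0.2138, 0.233]
orientation: [[0.036, 0.999, -0.007], [0.999, -0.036, 0.003], [0.003, -0.007, -1.0]]
force: [-0.1, 0.3, -0.4]
opening: 0.601
```

```bash
cat >> h.py <<'E'
def snap(names,tag):
    for n in names:
        c=imaging.get_calibration(n); p,d=imaging.read_camera(n); cv2.imwrite(f"pics/{n}{tag}.png",p); np.savez(f"{n}{tag}.npz",p=p,d=d,**c)
        X=cloud(p,d,c)
        m=(d>0)&dark(p)&(X[...,2]>.03)&(X[...,2]<.056)&(abs(X[...,0]-.52)<.17)
        g=(d>0)&(X[...,2]>.028)&(X[...,2]<.037)&(p.min(2)>60)&(abs(X[...,0]-.525)<.02)&(X[...,1]>.03)
        for nm,mm in(('dark',m),('div',g)):
            k,l,st,ce=cv2.connectedComponentsWithStats(cv2.morphologyEx(mm.astype(np.uint8),cv2.MORPH_CLOSE,np.ones((5,5))))
            for i in range(1,k):
                if st[i,4]>200:
                    q=X[(l==i)&mm]
                    r=cv2.minAreaRect((q[:,:2]*1000).astype(np.float32)); print(n,nm,ce[i].round(),len(q),np.percentile(q[:,2],[5,50,95]).round(4),np.array(r[0]).round(1),np.array(r[1]).round(1),round(r[2],2))
E
python3 -c "
from h import *
print(telemetry.read_state()['tool_pos']);snap(['wrist'],1)"
```

```text
[ 0.59027299 -0.21375703  0.23296964]
wrist dark [144.  85.] 2580 [0.0385 0.0398 0.0411] [ 448.5 -100.5] [71.9 71.1] 77.21
```

View pics/wrist1.png

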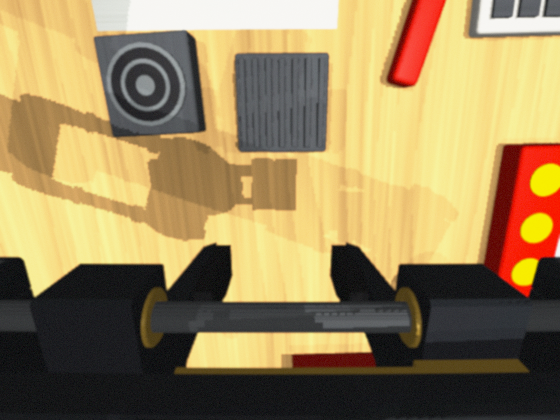

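```bash
python3 -c "
from h import *
p,d,c=load('wrist1.npz');X=cloud(p,d,c)
m=(d>0)&(X[...,2]>.034)&(X[...,2]<.046)&(X[...,1]>-.2)
k,l,st,ce=cv2.connectedComponentsWithStats(m.astype(np.uint8))
for i in range(1,k):
  if st[i,4]>1000:
    q=X[l==i];print(ce[i].round(),st[i,4],np.median(q,0),cv2.minAreaRect((q[:,:2]*1000).astype(np.float32)))
print(X[152-1,[240,280,325]],X[20,[110,330]])
"
```

```text
[147.  83.] 8920 [ 0.45103789 -0.09781617  0.03878548] ((449.1822204589844, -100.37271118164062), (99.94602966308594, 103.59847259521484), 0.999305248260498)
[262. 102.] 1221 [ 0.57193762 -0.12263937  0.03898153] ((572.549072265625, -124.1125717163086), (27.752748489379883, 95.82014465332031), 0.4947137236595154)
[[ 5.43214839e-01 -1.74133386e-01  3.21595496e-02]
 [ 5.88926005e-01 -1.75572755e-01  3.44086247e-02]
 [ 6.44603801e-01 -1.81253319e-01 -5.46224920e-04]] [[ 4.01293745e-01 -2.48739739e-02 -2.41581974e-03]
 [ 6.49711524e-01 -3.62532960e-02  1.10299672e-04]]
```

Call:
apply_moves([
  {"tx":0,"ty":0.002,"tz":0.04,"twist":-0.004},
  {"tx":0,"ty":0,"tz":0.04,"twist":0},
  {"tx":0,"ty":0,"tz":0.04,"twist":0},
  {"tx":0,"ty":0,"tz":0.04,"twist":0},
  {"tx":0,"ty":0,"tz":0.03,"twist":0},
  {"tx":0,"ty":0,"tz":0,"twist":0},
])

```text
time: 1.45
tool_pos: [0.5991, -0.2083, 0.0428]
orientation: [[0.025, 1.0, 0.007], [1.0, -0.025, -0.001], [-0.001, 0.007, -1.0]]
force: [-1.8, 0.8, -0.4]
opening: 0.598
```

Call:
apply_moves([
  {"tx":0,"ty":-0.006,"tz":0.012,"twist":0.006},
  {"tx":0,"ty":0,"tz":0.01,"twist":0},
  {"tx":0,"ty":0,"tz":0,"twist":0},
])

```text
time: 1.7
tool_pos: [0.5939, -0.2047, 0.0202]
orientation: [[0.027, 1.0, 0.004], [1.0, -0.027, 0.001], [0.001, 0.004, -1.0]]
force: [0.2, -1.2, 0.8]
opening: 0.597
```

Good height. Now the push, starting slowly.

Call:
apply_moves([
  {"tx":0.008,"ty":-0.001,"tz":0,"twist":0.002},
  {"tx":0.008,"ty":0,"tz":0,"twist":0.002},
  {"tx":0.008,"ty":0,"tz":0,"twist":0},
  {"tx":0.008,"ty":0,"tz":0,"twist":0},
  {"tx":0.008,"ty":0,"tz":0,"twist":0},
  {"tx":0.008,"ty":0,"tz":0,"twist":0},
])

```text
time: 2.2
tool_pos: [0.6004, -0.1554, 0.0281]
orientation: [[0.031, 0.999, 0.016], [1.0, -0.031, -0.006], [-0.005, 0.016, -1.0]]
force: [-0.8, -3.3, -1.8]
opening: 0.604
```

Call:
apply_moves([
  {"tx":-0.008,"ty":-0.005,"tz":0.004,"twist":0.0},
  {"tx":0,"ty":-0.004,"tz":0.004,"twist":0},
  {"tx":0,"ty":0,"tz":0.0,"twist":0},
])

```text
time: 2.45
tool_pos: [0.5919, -0.1603, 0.0209]
orientation: [[0.028, 0.999, 0.019], [1.0, -0.028, -0.004], [-0.004, 0.019, -1.0]]
force: [-0.8, 0.1, -1.1]
opening: 0.601
```

```bash
python3 -c "
from h import *
s=telemetry.read_state();print(s['tool_pos'],s['joint_positions']);snap(['scene','side'],2)"
```

```text
[ 0.59191888 -0.16027005  0.02092524] [-0.30585778  0.35550515  1.9265002   0.00197891  0.84056249 -0.2792418 ]
scene dark [137.  15.] 242 [0.0308 0.0428 0.0549] [  450.1 -1089.2] [ 27.8 109.7] 78.94
scene dark [284. 161.] 1682 [0.0332 0.0386 0.0415] [452.  -99.3] [100.7 105.6] 0.81
scene dark [219. 190.] 2260 [0.0323 0.0356 0.0418] [599.8 -98.7] [126.5  99.4] 88.12
scene dark [324. 282.] 431 [0.0304 0.034  0.0381] [532.1 179. ] [  6.9 272.4] 87.66
scene div [316. 248.] 633 [0.0322 0.0341 0.0355] [528.9 115.2] [131.7  18.8] 86.65
side dark [272. 184.] 2249 [0.0326 0.0381 0.0439] [ 591.3 -102.7] [131.9  96.3] 87.36
side dark [345. 213.] 2493 [0.0338 0.0396 0.0429] [ 446.7 -102. ] [100.4 107.2] 0.59
side div [220. 273.] 922 [0.029  0.0348 0.0364] [517.9 114.8] [132.8  38.6] 84.14
```

View pics/side2.png

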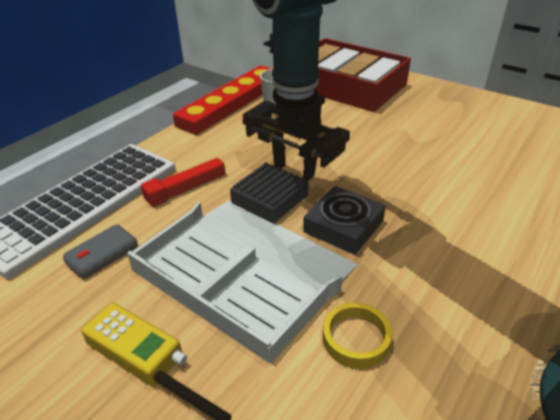

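Call:
apply_moves([
  {"tx":0.008,"ty":-0.001,"tz":0.001,"twist":0.004},
  {"tx":0.008,"ty":-0.001,"tz":0.001,"twist":0},
  {"tx":0.008,"ty":-0.001,"tz":0.001,"twist":0},
  {"tx":0.008,"ty":-0.001,"tz":0.001,"twist":0},
  {"tx":0.008,"ty":-0.001,"tz":0.001,"twist":0},
  {"tx":0.008,"ty":-0.001,"tz":0.001,"twist":0},
])

```text
time: 3.05
tool_pos: [0.5924, -0.1147, 0.0181]
orientation: [[0.036, 0.999, 0.029], [0.999, -0.036, -0.011], [-0.01, 0.029, -1.0]]
force: [-0.5, -4.8, 2.4]
opening: 0.603
```

Call:
apply_moves([
  {"tx":0.008,"ty":-0.001,"tz":-0.001,"twist":-0.004},
  {"tx":0.008,"ty":-0.001,"tz":0,"twist":0},
  {"tx":0.008,"ty":-0.001,"tz":0,"twist":0},
  {"tx":0.008,"ty":-0.001,"tz":0,"twist":0},
  {"tx":0.008,"ty":-0.001,"tz":0,"twist":0},
  {"tx":0.008,"ty":-0.001,"tz":0,"twist":0},
])

```text
time: 3.55
tool_pos: [0.587, -0.0602, 0.0181]
orientation: [[0.03, 0.999, 0.028], [0.999, -0.03, -0.011], [-0.01, 0.028, -1.0]]
force: [0.8, -4.3, 1.6]
opening: 0.601
```

```bash
python3 -c "
from h import *
snap(['scene','side'],3)"
```

```text
scene dark [143.  14.] 335 [0.0318 0.0432 0.0547] [  427.1 -1090.8] [ 24.4 152.7] 85.23
scene dark [292. 164.] 1031 [0.0327 0.037  0.0415] [452. -98.] [100.1 102.6] 0.88
scene dark [246. 219.] 2910 [0.0336 0.0423 0.0496] [594.8  -3.6] [123.4  99.9] 88.84
scene dark [325. 282.] 406 [0.0303 0.0336 0.038 ] [532.7 178.1] [  7.4 271.5] 88.21
scene div [318. 250.] 680 [0.0304 0.0341 0.0356] [522.2 115.6] [132.6  36.6] 87.17
side dark [238. 213.] 2923 [0.0334 0.0436 0.0507] [588.2  -4.2] [125.9 100. ] 87.19
side dark [344. 214.] 2392 [0.0331 0.0399 0.043 ] [447.2 -97.8] [100.8 100. ] 0.95
side div [221. 273.] 902 [0.0294 0.0347 0.0364] [524.1 113. ] [133.4  38.5] 88.74
side div [148. 345.] 291 [0.0344 0.0359 0.0369] [516.1 267.8] [20.8 33.2] 2.7
```

View pics/scene3.png

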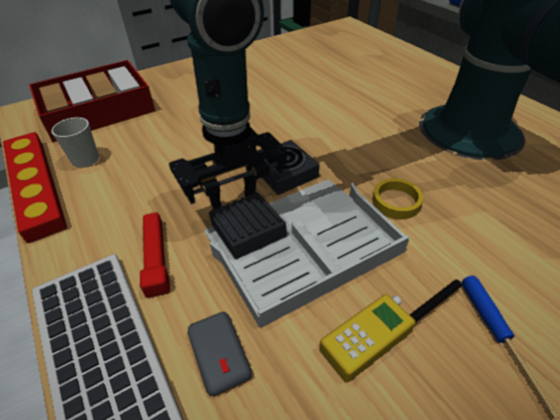

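Call:
apply_moves([
  {"tx":0.008,"ty":0,"tz":-0.001,"twist":0},
  {"tx":0.008,"ty":0,"tz":0,"twist":0},
  {"tx":0.008,"ty":0,"tz":0,"twist":0},
  {"tx":0.008,"ty":0,"tz":0,"twist":0},
  {"tx":0.008,"ty":0,"tz":0,"twist":0},
  {"tx":0.008,"ty":0,"tz":0,"twist":0},
])

```text
time: 4.15
tool_pos: [0.5869, -0.0094, 0.0178]
orientation: [[0.03, 0.999, 0.025], [0.999, -0.03, -0.012], [-0.011, 0.025, -1.0]]
force: [0.0, -1.5, 0.1]
opening: 0.6
```

Call:
apply_moves([
  {"tx":0.008,"ty":0.001,"tz":-0.001,"twist":0},
  {"tx":0.008,"ty":0,"tz":0,"twist":0},
  {"tx":0.008,"ty":0,"tz":0,"twist":0},
  {"tx":0.006,"ty":0,"tz":0,"twist":0},
  {"tx":0.004,"ty":0,"tz":0,"twist":0},
  {"tx":0,"ty":0,"tz":0,"twist":0},
])

```text
time: 4.65
tool_pos: [0.5874, 0.0318, 0.0172]
orientation: [[0.029, 0.999, 0.021], [1.0, -0.028, -0.01], [-0.009, 0.022, -1.0]]
force: [0.7, -3.0, 1.3]
opening: 0.601
```

```bash
python3 -c "
from h import *
snap(['scene','side'],4)"
```

```text
scene dark [143.  14.] 337 [0.0313 0.0431 0.0547] [  426.8 -1090.2] [ 22.1 153.4] 87.24
scene dark [297. 155.] 563 [0.0346 0.0396 0.0417] [430.  -98.2] [ 56.8 102.6] 1.03
scene dark [274. 254.] 3989 [0.0344 0.0448 0.051 ] [584.5  87.9] [127.1 125.6] 85.26
scene dark [329. 280.] 387 [0.0302 0.0336 0.0371] [529.1 178.8] [  6.5 267.4] 87.93
scene div [319. 251.] 711 [0.0301 0.0341 0.0356] [532.4 117. ] [ 37.6 133.9] 5.94
side dark [345. 215.] 2008 [0.0326 0.0388 0.0429] [445.5 -97.7] [96.9 98.8] 0.74
side dark [201. 242.] 3798 [0.0338 0.0465 0.052 ] [599.5  84. ] [125.1 118.2] 88.59
side div [220. 273.] 906 [0.0292 0.0348 0.0363] [522.5 113.4] [132.5  39.5] 87.65
side div [148. 345.] 340 [0.0344 0.0357 0.0368] [516.3 268. ] [22.3 34.4] 0.71
```

View pics/side4.png

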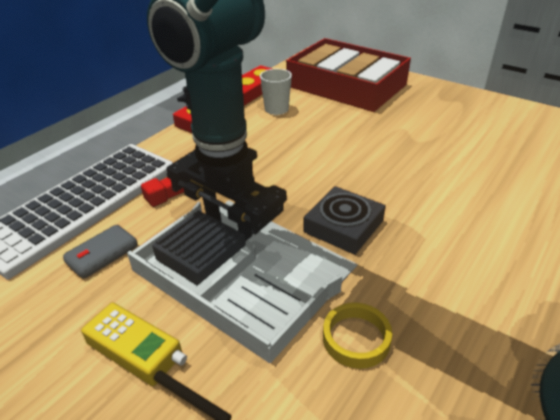

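Call:
apply_moves([
  {"tx":0.005,"ty":0,"tz":0,"twist":0},
  {"tx":0.005,"ty":0,"tz":0,"twist":0},
  {"tx":0.004,"ty":0,"tz":0,"twist":0},
  {"tx":0.003,"ty":0,"tz":0,"twist":0},
])

```text
time: 5.08
tool_pos: [0.5875, 0.0478, 0.0168]
orientation: [[0.031, 0.999, 0.021], [0.999, -0.031, -0.01], [-0.01, 0.021, -1.0]]
force: [0.5, -2.4, 1.2]
opening: 0.603
```

Call:
apply_moves([
  {"tx":0.003,"ty":0,"tz":0,"twist":0},
  {"tx":0.002,"ty":0,"tz":0,"twist":0},
])

```text
time: 5.25
tool_pos: [0.5877, 0.0533, 0.0169]
orientation: [[0.031, 0.999, 0.021], [0.999, -0.031, -0.011], [-0.01, 0.021, -1.0]]
force: [-0.5, -3.6, 1.4]
opening: 0.6
```

Call:
apply_moves([
  {"tx":0.002,"ty":0,"tz":0,"twist":0},
  {"tx":0.002,"ty":0,"tz":0,"twist":0},
])

```text
time: 5.42
tool_pos: [0.5877, 0.0571, 0.0169]
orientation: [[0.03, 0.999, 0.02], [0.999, -0.03, -0.012], [-0.011, 0.021, -1.0]]
force: [-1.5, -14.6, 3.3]
opening: 0.599
```

Force jumps to 14.6 N: against the stop. Back off, rise and check.

Call:
apply_moves([
  {"tx":-0.008,"ty":0,"tz":-0.002,"twist":0},
  {"tx":-0.02,"ty":0,"tz":-0.002,"twist":0},
  {"tx":-0.03,"ty":0,"tz":-0.02,"twist":0},
  {"tx":-0.03,"ty":0,"tz":-0.035,"twist":0},
  {"tx":-0.03,"ty":0,"tz":-0.04,"twist":0},
  {"tx":0,"ty":0,"tz":-0.04,"twist":0},
  {"tx":0,"ty":0,"tz":-0.04,"twist":0},
  {"tx":0,"ty":0,"tz":0,"twist":0},
  {"tx":0,"ty":0,"tz":0,"twist":0},
])

```text
time: 6.17
tool_pos: [0.5772, -0.0567, 0.1944]
orientation: [[0.03, 0.999, 0.011], [1.0, -0.03, -0.003], [-0.003, 0.011, -1.0]]
force: [-0.5, -0.3, -0.1]
opening: 0.602
```

```bash
python3 -c "
from h import *
s=telemetry.read_state();print(s['tool_pos'],s['joint_velocities'].round(3))
snap(['scene','side','wrist'],5)"
```

```text
[ 0.57722233 -0.05665241  0.19436148] [-0.009 -0.055 -0.073  0.011  0.02  -0.006]
scene dark [143.  14.] 342 [0.0309 0.0432 0.0545] [  427.1 -1088.8] [ 26.3 152.9] 85.66
scene dark [284. 162.] 1679 [0.0331 0.0388 0.0415] [452.1 -99.1] [100.4 104.4] 1.22
scene dark [288. 268.] 4301 [0.0328 0.0448 0.051 ] [530.5 120.8] [122.1 272.3] 88.17
scene div [315. 247.] 624 [0.0323 0.0342 0.0357] [528.6 114.8] [131.6  17.1] 88.07
side dark [525.  30.] 225 [0.0324 0.0449 0.0553] [  429.6 -1088.7] [18.9 78.2] 88.99
side dark [345. 214.] 2460 [0.0334 0.0402 0.043 ] [447.  -98.7] [99.8 99.7] 0.85
side dark [187. 252.] 3504 [0.0373 0.0472 0.0518] [591.6 120.1] [103.1 100.8] 87.28
side div [220. 273.] 916 [0.0292 0.0348 0.0364] [524.2 113.1] [133.9  39.2] 89.24
wrist dark [289.  58.] 390 [0.0313 0.0399 0.0428] [591.1  68.9] [ 2.9 94.4] 87.55
wrist dark [166. 224.] 5676 [0.0341 0.0394 0.0409] [449.7 -96.4] [97.7 96.6] 0.77
wrist div [218.  40.] 1488 [0.0316 0.0332 0.0345] [525.5  85.1] [71.4 16.4] 88.08
```

View pics/scene5.png

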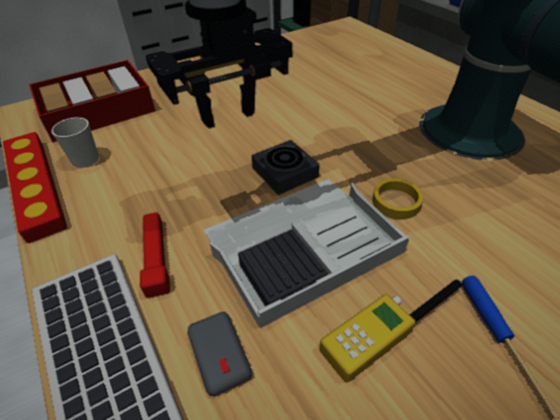

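View pics/wrist5.png

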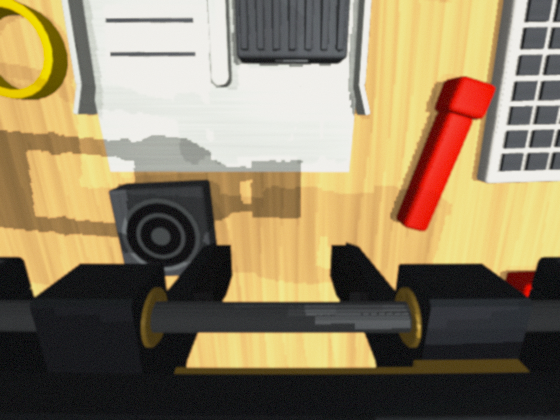

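```bash
python3 -c "
from h import *
print(ctrl.job_done())"
```

```text
the job is handed in; nothing more can be done
None
```

I pushed the ribbed power pack up the ramp with the half-closed fingers against its rear face. It is now in the +x bay, home against the back stop, and I handed the job in at about 6.3 s. No verdict came back.

**Contact with the stop:** the wrist force rose from about 3.6 N to 14.6 N at the end of the push. I backed off and raised the gripper clear of everything before handing in.

**Pack position in the tray frame:** the last pictures put its centre at about x +67 mm and y +33 to +35 mm. It sits within about 1° of square, with its top close to 50 mm above the desk, so it lies flat on the deck.

**Speaker box:** it read within about 1 to 2 mm of its start position, which is inside the measurement noise.

**Disagreements:**
- The cameras differ by about 3 to 4 mm in x, well inside the ±20 mm allowed.
- In the last scene image the pack's dark mask merged with the back stop, so the final position comes from the side and wrist views.
- The arm drifted about 6 mm sideways and 8 mm upward early in the push. I corrected this before the ramp.

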